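# Brake lever check: press in, let back, press and hold

## Robot

A 6-joint arm with a two-finger parallel gripper is mounted at the origin on a cart in front of the work surface, level with it; the furniture and walls round the work are solid. World frame = base frame: x ahead of the robot, y to its left, z up, the work surface at z = 0. Lengths are in m, angles in rad, forces in N, time in s.
With the tool pointing down it reaches from about 0.275 to 0.825 m from the base axis. Payload 4.9 kg.
Tool frame: the origin (TCP) lies between the finger pads; the fingertips stand 11 mm ahead of it and the grasp point (between the pads) lies 8 mm behind it; z points along the fingers, y is the line along which they close (so a half turn about z gives the same grasp; the last joint's range is limited). The gripper opens to 85 mm and grips with 20 to 120 N. Pads are 22 mm wide; open, the fingers measure 114 mm over their backs; the gripper's body (76 mm by 85 mm) begins 54 mm behind the grasp point. The pads swing forward as they close: fully open they stand 13 mm farther back than shut.
Start: joints at [1.148, 0.326, -0.193, 1.052, 0, 1.437], TCP at [0.157, 0.527, 0.208] pointing down, gripper open.
Joint ranges: [-2.65, 2.65], [-0.97, 1.79], [-1.3, 1.35], [-1.93, 2.1], [-1.47, 1.37], [-3.14, 3.14]. Speed limits (rad/s): [2.57, 2.57, 3.14, 3.14, 3.14, 3.14].

## Interface

Orientations are given as a unit quaternion [w, x, y, z].
In Python, from rig import ctrl gives the robot as it stands. The module is installed in compiled form; this text tells all that it offers.
- The arm moves only by the tool apply_moves, never from a script. Its argument "motion" is a list that holds one entry, the list of rows, each a list of 5 numbers: the gripper command: -1 is shut, 1 is fully open, values between are in proportion, then the shift along the tool's x, y, z in cm, then the turn about the tool's z in degrees. In form: [[[grip, x, y, z, twist], ...]]. A call has 1 to 10 rows; each row shifts and turns the commanded pose from where the row before left it, along the tool's axes as they then stand; what a row does not reach is not made up. A row lasts 1/12 s, in which the tool goes at most 41.7 mm and 7.16 degrees, less where a joint would pass 70% of its speed; a pose out of reach is approached as far as the arm can. A call is refused whole if a number of a shift passes 4.17 or a number of a turn 7.16, either way. A call with a gripper value outside its range is refused whole. The fingers move at their own pace and stop on an object; "grip_force" is the grip in N (left out, the last holds). Time passes only in rows, so rows that do not move let the fingers close. It gives the time, the measured TCP pose, the force, the opening and the grip force at its end, in the units of the state.
- ctrl.get_state(): the state, without advancing time (a new reading comes with each control period).
- ctrl.read_camera(name): name is "side" or "top"; returns the picture (480x640x3 uint8, red, green, blue); there is no depth.
- ctrl.camera_params(name): a dict with "fx", "fy", "cx", "cy" (pixels), "k1" (the pictures are not rectified: a ray, as slopes to the right and down, at radius r is drawn at 1 + k1 r^2 times it, then the intrinsics apply), "rvec" (rotation vector, rad) and "tvec" (3), from world to camera coordinates, as OpenCV has them. Camera axes: x right, y down, z forward; pixel columns grow to the right and rows downward; lengths in m; the calibration is good to about 2 mm. A picture is of the moment at which its call begins. camera_params takes no time and is no camera call.
- ctrl.finish_job(): hands the job in; it is judged then, once.
The state is a dict: "t": time; "joint_pos": joint angles; "dq": joint speeds; "tau": joint torques, N m; "position": TCP position; "ee_rot": TCP orientation; "wrist_force": force on the tool from outside, world axes, zero at the start; "torque": the same for the moment, N m; "gripper_width": finger opening in m; "gripper_force": force on a finger pad.
Only numpy, scipy, OpenCV 4.12 (cv2) and the standard library are available. Lean on these libraries where they do the work, as an engineer would, in place of code of your own. Each camera call takes 0.05 s, during which the arm holds its last target. There are 200 camera calls.

## Task

Two hand-lever stands are on the table; work only on the one with the long, ball-ended lever. Using only the outside of the fingers, press that lever in towards its bar until it meets its stop (it stops short of the bar), let it spring all the way back, then press it in to its stop again and finish while still holding it there, so that the gap to the bar can be gauged. Press it firmly but do not force it, do not pinch it or touch the lever's inner side or the bar's grip, and leave the short lever and the loose things on the table where they are.

Things in the scene. Friction and masses are not known exactly. Their poses are not given: they have to be found in the camera images.
- long_stand: Bench stand with the long lever, fixed to the table: dark steel base plate 100 (x) x 150 (y) x 12 mm, grey post at the +y end, handlebar stub with a black rubber grip; the bar's axis is 110 mm above the table. Origin: centre of the base plate's underside. Its x axis points horizontally from the lever to the bar: the direction in which the lever is pressed. Its y axis runs along the bar from the free end to the post, z up. Post and clamp reach 138 mm high.
- short_stand: The same stand with a short lever without ball, to be left alone; the bar's axis is 110 mm above the table. Origin: centre of the base plate's underside. Its x axis points horizontally from the lever to the bar: the direction in which the lever is pressed. Its y axis runs along the bar from the free end to the post, z up. Post and clamp reach 138 mm high.
- long_press (a point): The place to press: point on the outer (robot-side) face of the long lever's blade, at its mid-height (110 mm above the table), 86 mm from the pivot, 37 mm before the ball's centre; moves with the lever. x axis: into the blade, at rest parallel to the stand's x. The aluminium blade is 20 mm high, 12 thick, straight for 100 mm, with a 22 mm ball at its end; nothing above it.
- long_lever (a joint): Angle of the long lever (rad): 0 at rest, grows as it is pressed to the bar, 0.30 at its hard stop (26 mm of travel at long_press). Even there 29 mm is free between blade and grip at long_press, 13 mm at the ball. A spring returns it to 0: at long_press about 1 N starts it and 4 N brings it to the stop; press with 5 to 20 N to hold it there.
- short_lever (a joint): Angle of the short lever (rad), 0 at rest; to be left at 0.
- long_blade: The long lever's blade, ball included (origin on the lever's pivot, 56 mm towards the robot from the bar's axis; x axis as point long_press).
- long_back: The 4 mm strip on the blade's inner side, facing the bar; not to be touched (origin on the lever's pivot).
- long_bar: The black rubber grip of the long lever's bar, diameter 30 mm with a 38 mm flange, 105 mm long (origin on the bar's axis, 110 mm above the table, above the stand's origin); not to be touched.
- slot_weight_0: Bystander, loose: slotted brass weight, 32 mm disc, 14 high (mm; origin at its underside).
- bnc_adapter: Bystander, loose: black and silver plug adapter, 54 long, 16 high (mm; origin at its underside).
- eraser: Bystander, loose: eraser, 18x40x12 (mm; origin at its underside).
- stopwatch: Bystander, loose: hand stopwatch, 76x53x14 (mm; origin at its underside).
- screwdriver_slot: Bystander, loose: blue screwdriver, 178 long, 24 high (mm; origin at its underside).
- marker: Bystander, loose: marker pen, 135 long, 16 high (mm; origin at its underside).
- fuse_box: Bystander, loose: small fuse box, 49x66x22 (mm; origin at its underside).

How it is judged:
By the outcome, as a careful person would: the job done as asked, in the order asked, and still so for the second after the job is handed in, while the arm keeps its last pose, push and grip.
It also fails if it takes over 40 s, if anything falls off the work surface, if the arm or the gripper's body presses on something with over 40 N, if the wrist force passes 120 N, or if a joint passes its speed limit or range.

## Working session

There is one attempt and no reset: what is moved stays moved. The work goes in short steps, Python scripts to look and compute and a tool call to move; the robot and the scene stay as the last step left them, time stands still between calls to the robot, and variables do not carry over. Pictures are saved under pics/ and viewed, at most 10 in all, crops included, and the job is handed in when it is done.

Besides the shell and the picture viewer there is one more tool, called after "Emit:" as name(argument=value, ...), one argument or row to a line, values as JSON. apply_moves: Moves the arm, as the interface text tells. Its arguments: {"type":"object","properties":{"motion":{"type":"array","items":{"type":"array","items":{"type":"array","items":{"type":"number"}}}},"grip_force":{"type":"number"}},"required":["motion"]}

```bash
mkdir -p pics; python3 - <<'E'
from rig import ctrl
import cv2
for n in("top","side"):
    cv2.imwrite(f"pics/{n}0.png",ctrl.read_camera(n)[:,:,::-1]); print(ctrl.camera_params(n))
s=ctrl.get_state();print(s)
E
```

```text
{'fx': 440.2203626563655, 'fy': 440.2203626563655, 'cx': 314.44088902364507, 'cy': 244.63766502074063, 'k1': -0.10155237251416978, 'rvec': array([ 1.9547251 , -2.25824727,  0.26025636]), 'tvec': array([-0.00725522,  0.56084959,  0.83060998])}
{'fx': 504.14682167190784, 'fy': 504.14682167190784, 'cx': 312.4443819179873, 'cy': 236.3527492697257, 'k1': -0.08214093041092993, 'rvec': array([ 0.34241489, -2.73420356,  1.2748655 ]), 'tvec': array([0.51349657, 0.21784144, 1.07505055])}
{'t': 0.1, 'joint_pos': array([ 1.14778471e+00,  3.26873482e-01, -1.93481358e-01,  1.05201551e+00,
        2.79212317e-05,  1.43659352e+00]), 'dq': array([-1.85850864e-03, -1.58271288e-03,  1.53176441e-03,  3.37096768e-05,
       -7.95215407e-04, -4.89231329e-04]), 'tau': array([ 1.31793640e-03, -4.44238508e+01,  2.63037837e+01,  7.89333688e-03,
       -9.06614355e-05,  6.94920089e-06]), 'position': array([0.15639504, 0.52671021, 0.20737911]), 'ee_rot': array([-2.29863794e-04,  1.43903028e-01,  9.89591481e-01, -7.52824818e-04]), 'wrist_force': array([ 0.41146597, -0.90028206,  0.66138025]), 'torque': array([ 0.00696035, -0.00166784,  0.02574779]), 'gripper_force': 0.0, 'gripper_width': 0.08514273945433737}
```

View pics/top0.png

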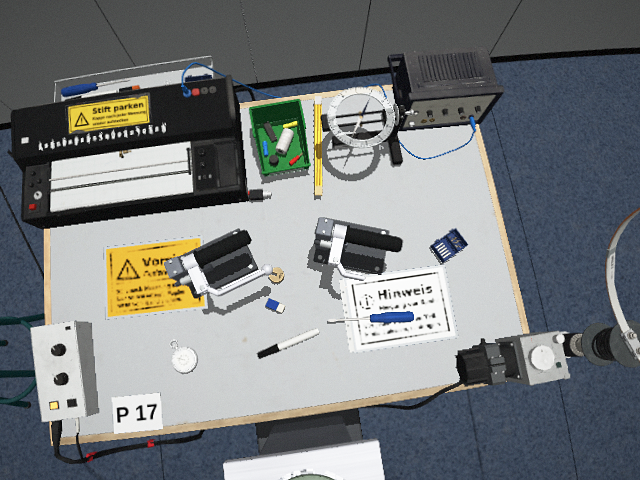

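View pics/side0.png

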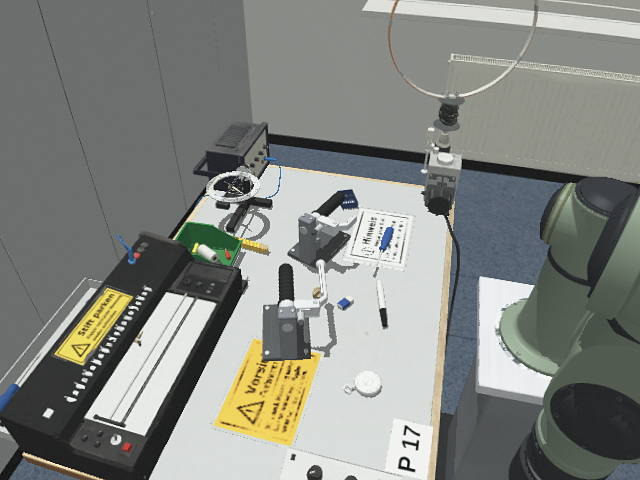

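```bash
cat > h.py <<'E'
from rig import ctrl
import cv2, numpy as np
def cam(n):
    p=ctrl.camera_params(n);K=np.array([[p['fx'],0,p['cx']],[0,p['fy'],p['cy']],[0,0,1]])
    return K,np.array([p['k1'],0,0,0,0.]),np.array(p['rvec']),np.array(p['tvec'])
def proj(n,P):
    K,d,r,t=cam(n);return cv2.projectPoints(np.array(P,float).reshape(-1,1,3),r,t,K,d)[0][:,0]
def ray(n,uv):
    K,d,r,t=cam(n);x=cv2.undistortPoints(np.array(uv,float).reshape(-1,1,2),K,d)[:,0]
    R=cv2.Rodrigues(r)[0];return -R.T@t,np.c_[x,np.ones(len(x))]@R
def atz(n,uv,z):
    c,v=ray(n,uv);return c+v*((z-c[2])/v[:,2])[:,None]
def crop(src,out,x,y,w,h,s):
    cv2.imwrite(out,cv2.resize(cv2.imread(src)[y:y+h,x:x+w],None,fx=s,fy=s,interpolation=cv2.INTER_CUBIC))
E
python3 - <<'E'
from h import *
crop("pics/top0.png","pics/topc.png",155,215,140,100,5.7)
crop("pics/side0.png","pics/sidec.png",240,240,130,130,4.6)
print(proj("top",[[0,0,0],[.157,.527,.2],[.5,0,0],[.5,.2,0]]),proj("side",[[0,0,0],[.157,.527,.2],[.5,0,0]]))
E
```

```text
[[310.7737173  528.12082976]
 [-13.66619749 505.78418566]
 [277.43408847 281.30618121]
 [185.08929236 294.26144783]] [[547.92455416 336.25086428]
 [502.70012922 539.17818804]
 [324.90985222 296.04295026]]
```

View pics/topc.png

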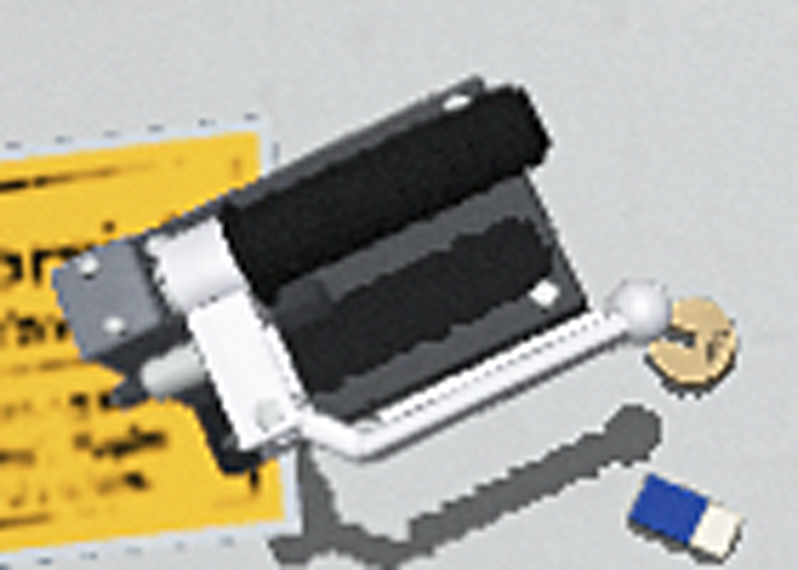

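View pics/sidec.png

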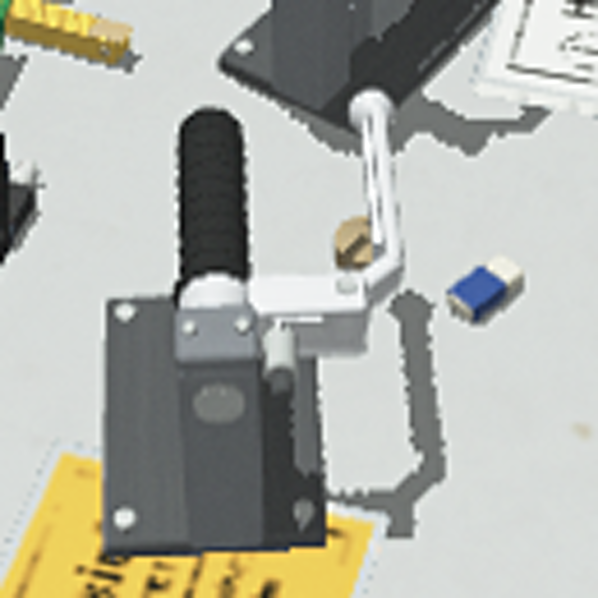

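```bash
python3 - <<'E'
from h import *
f=lambda l:np.array(l)/5.7+[155,215]
g=lambda l:np.array(l)/4.6+[240,240]
b=atz("top",f([[640,308]]),.11)[0];b2=atz("side",g([[372,108]]),.11)[0];print("ball",b,b2)
# blade top face (z=.12) outer edge, inner edge ; grip edges at z~.11
e=atz("top",f([[385,448],[600,340],[372,412],[595,312]]),.12);print(e)
for a,c in((0,1),(2,3)):
    d=e[a]-e[c];print(np.degrees(np.arctan2(d[1],d[0])))
q=atz("top",f([[268,300],[550,155],[228,208],[505,88]]),.11);print(q)
for a,c in((0,1),(2,3)):
    d=q[a]-q[c];print(np.degrees(np.arctan2(d[1],d[0])))
print("weight",atz("top",f([[693,340]]),.014),"eraser",atz("top",f([[685,515]]),.012))
E
```

```text
ball [0.50922525 0.00972144 0.11      ] [0.50859765 0.00935818 0.11      ]
[[0.47317065 0.09723399 0.12      ]
 [0.49866577 0.02326991 0.12      ]
 [0.4855328  0.1002776  0.12      ]
 [0.50815897 0.0238022  0.12      ]]
109.018860441551
106.48148898345785
[[0.529564   0.13326043 0.11      ]
 [0.56560538 0.03358693 0.11      ]
 [0.56295827 0.14402045 0.11      ]
 [0.59110063 0.0461899  0.11      ]]
109.87970716057478
106.04864108084486
weight [[ 0.51219422 -0.00082218  0.014     ]] eraser [[0.44856271 0.01041976 0.012     ]]
```

Emit:
apply_moves(
  motion=[
    [[-1,0,0,-0.9,6.9],[-1,0,0,-0.9,6.9],[-1,0,0,-0.9,6.9],[-1,0,0,-0.9,6.9],[-1,0,0,-0.9,6.9],[-1,0,0,-0.9,6.9],[-1,0,0,-0.9,6.9],[-1,0,0,-0.9,6.9],[-1,0,0,0,0]],
  ],
  grip_force=80,
)

```text
t: 0.85
position: [0.1569, 0.5279, 0.2814]
ee_rot: [-0.0, 0.587, 0.81, 0.001]
wrist_force: [0.4, 0.4, 0.9]
gripper_width: 0.0001
gripper_force: 0.0
```

Emit:
apply_moves(
  motion=[
    [[-1,-3,0.6,0,0],[-1,-3.5,0.7,0,0],[-1,-3.5,0.7,0,0],[-1,-3.5,0.7,0,0],[-1,-3.5,0.7,0,0],[-1,-3.5,0.7,0,0],[-1,-3.5,0.7,0,0],[-1,-3.5,0.7,0,0],[-1,-3.5,0.7,0,0],[-1,-3.5,0.7,0,0]],
  ],
)

```text
t: 1.68
position: [0.3303, 0.2195, 0.2795]
ee_rot: [-0.0, 0.584, 0.811, -0.0]
wrist_force: [1.3, 0.3, -0.1]
gripper_width: -0.0004
gripper_force: 0.0
```

```bash
cat >> h.py <<'E'
def st(goal=None):
    s=ctrl.get_state();q=s['ee_rot'];R=np.array([[1-2*(q[2]**2+q[3]**2),2*(q[1]*q[2]-q[0]*q[3])],[2*(q[1]*q[2]+q[0]*q[3]),1-2*(q[1]**2+q[3]**2)]])
    p=s['position'];F=s['wrist_force']
    print("t",round(s['t'],2),"p",p.round(4),"yaw_y",np.degrees(np.arctan2(R[1,1],R[0,1])).round(2),"F",F.round(2),"Ftool xy",(F[:2]@R).round(2),"w",round(s['gripper_width'],4),"gf",s['gripper_force'])
    if goal is not None:
        d=np.array(goal)-p;print("to goal cm x,y,z",(100*d[:2]@R).round(2),round(-100*d[2],2))
E
python3 -c "
from h import *
st([.435,.025,.10])"
```

```text
t 1.68 p [0.3303 0.2195 0.2795] yaw_y 18.47 F [ 1.26  0.32 -0.1 ] Ftool xy [-0.1   1.29] w -0.0004 gf 0.0
to goal cm x,y,z [-21.77   3.77] 17.95
```

Emit:
apply_moves(
  motion=[
    [[-1,-3.1,0.5,0.8,0],[-1,-3.1,0.5,0.8,0],[-1,-3.1,0.5,0.8,0],[-1,-3.1,0.5,0.8,0],[-1,-3.1,0.5,0.8,0],[-1,-3.1,0.5,0.8,0],[-1,-3.1,0.5,0.8,0],[-1,0,0,2,0],[-1,0,0,2,0],[-1,0,0,0,0]],
  ],
)

```text
t: 2.52
position: [0.4285, 0.0257, 0.1803]
ee_rot: [-0.003, 0.586, 0.811, -0.002]
wrist_force: [-1.2, 0.2, -1.0]
gripper_width: 0.0001
gripper_force: 0.0
```

```bash
python3 - <<'E'
from h import *
st([.435,.025,.10])
for n in("top","side"): cv2.imwrite(f"pics/{n}1.png",ctrl.read_camera(n)[:,:,::-1])
P=[.4918,.043,.11]
print(proj("top",[P,ctrl.get_state()['position']]),proj("side",[P,ctrl.get_state()['position']]))
a=cv2.imread("pics/top1.png")[200:350,150:340];b=cv2.imread("pics/side1.png")[200:390,240:440]
cv2.imwrite("pics/c1.png",np.hstack([cv2.resize(a,(400,316)),cv2.resize(b,(400,380))[:316]]))
E
```

```text
t 2.52 p [0.4285 0.0257 0.1803] yaw_y 18.32 F [-1.22  0.18 -1.03] Ftool xy [ 0.56 -1.1 ] w 0.0001 gf 0.0
to goal cm x,y,z [-0.27  0.59] 8.03
[[250.96748569 280.49012258]
 [259.02145738 308.33570116]] [[324.8624251  275.35683756]
 [356.88539129 248.9319884 ]]
```

View pics/c1.png

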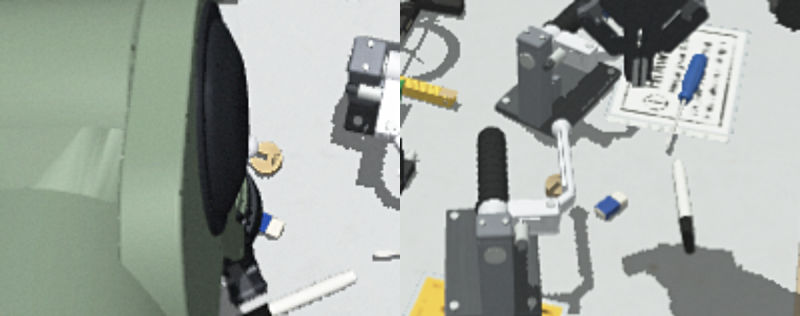

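Emit:
apply_moves(
  motion=[
    [[-1,-0.3,0.6,2,0],[-1,0,0,2,0],[-1,0,0,2,0],[-1,0,0,1.2,0],[-1,0,0,0,0],[-1,0,0,0,0]],
  ],
)

```text
t: 3.12
position: [0.4383, 0.0255, 0.1128]
ee_rot: [0.0, 0.585, 0.811, 0.0]
wrist_force: [-0.0, 0.6, 0.2]
gripper_width: 0.0003
gripper_force: 0.0
```

```bash
python3 - <<'E'
from h import *
st([.4918,.043,.108])
cv2.imwrite("pics/side2.png",ctrl.read_camera("side")[:,:,::-1])
crop("pics/side2.png","pics/c2.png",270,190,130,110,6)
E
```

```text
t 3.12 p [0.4383 0.0255 0.1128] yaw_y 18.35 F [-0.02  0.55  0.21] Ftool xy [0.53 0.16] w 0.0003 gf 0.0
to goal cm x,y,z [-0.02  5.63] 0.48
```

View pics/c2.png

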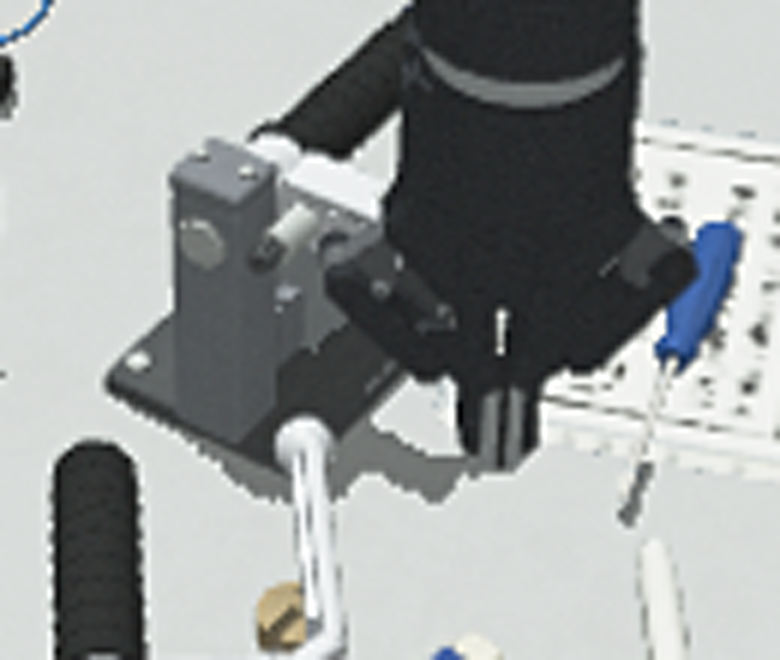

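Emit:
apply_moves(
  motion=[
    [[-1,0,0.9,0.4,0],[-1,0,0.9,0,0],[-1,0,0.9,0,0],[-1,0,0.9,0,0],[-1,0,0,0,0],[-1,0,0,0,0],[-1,0,0,0,0]],
  ],
)

```text
t: 3.75
position: [0.4719, 0.0365, 0.1079]
ee_rot: [-0.0, 0.586, 0.81, -0.0]
wrist_force: [-0.6, 0.2, 0.1]
gripper_width: 0.0003
gripper_force: 0.0
```

```bash
python3 -c "
from h import *
st([.4918,.043,.108])"
```

```text
t 3.75 p [0.4719 0.0365 0.1079] yaw_y 18.27 F [-0.59  0.25  0.06] Ftool xy [ 0.42 -0.48] w 0.0003 gf 0.0
to goal cm x,y,z [-0.    2.09] -0.01
```

Emit:
apply_moves(
  motion=[
    [[-1,0,0.2,0,0],[-1,0,0.2,0,0],[-1,0,0.2,0,0],[-1,0,0.2,0,0],[-1,0,0,0,0],[-1,0,0,0,0]],
  ],
)

```text
t: 4.25
position: [0.48, 0.0389, 0.1081]
ee_rot: [0.0, 0.586, 0.81, 0.0]
wrist_force: [0.4, 0.5, -0.7]
gripper_width: 0.0002
gripper_force: 0.0
```

```bash
python3 -c "
from h import *
st([.4918,.043,.108])"
```

```text
t 4.25 p [0.48   0.0389 0.1081] yaw_y 18.26 F [ 0.43  0.52 -0.75] Ftool xy [0.36 0.57] w 0.0002 gf 0.0
to goal cm x,y,z [0.02 1.25] 0.01
```

Emit:
apply_moves(
  motion=[
    [[-1,-0.1,0.4,0,-2.8],[-1,-0.1,0.4,0,-2.8],[-1,-0.1,0.4,0,-2.8],[-1,-0.1,0.4,0,-2.8],[-1,-0.1,0.4,0,-2.8],[-1,0,0,0,0],[-1,0,0,0,0],[-1,0,0,0,0]],
  ],
)

```text
t: 4.92
position: [0.4997, 0.0424, 0.108]
ee_rot: [-0.0, 0.483, 0.875, -0.0]
wrist_force: [0.6, -0.7, -0.5]
gripper_width: -0.0001
gripper_force: 0.0
```

```bash
python3 - <<'E'
from h import *
st()
cv2.imwrite("pics/side3.png",ctrl.read_camera("side")[:,:,::-1])
crop("pics/side3.png","pics/c3.png",250,200,130,110,6)
E
```

```text
t 4.92 p [0.4997 0.0424 0.108 ] yaw_y 32.19 F [ 0.61 -0.74 -0.49] Ftool xy [-0.95  0.12] w -0.0001 gf 0.0
```

View pics/c3.png

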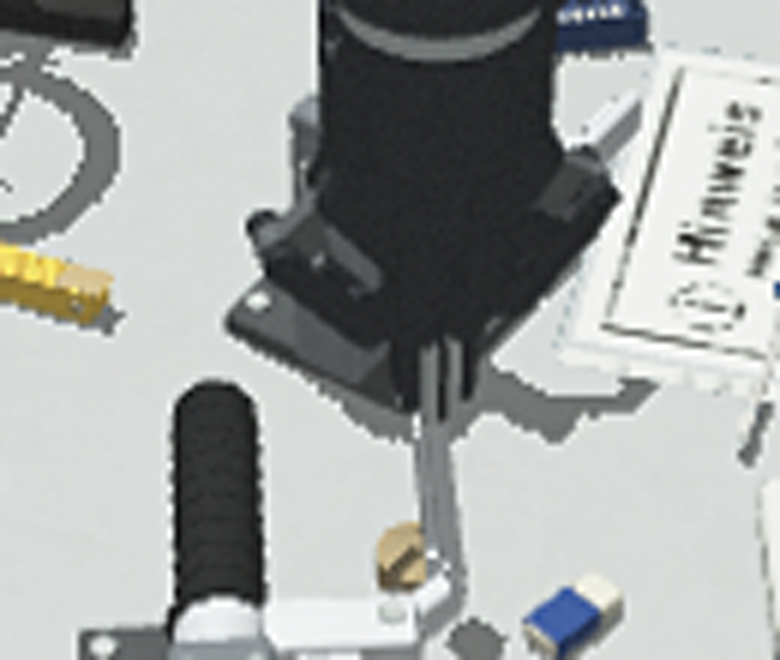

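```bash
python3 - <<'E'
from h import *
o=np.array([250,200])
P=[.4997,.0424]
for z in(.097,.108,.12,.13,.15): print(z,(proj("side",[[*P,z]])-o)*6)
print("ball rest, press rest top",(proj("side",[[.509,.0097,.11],[.4918,.043,.12],[.4975,.045,.12]])-o)*6)
c,_=ray("side",[[320,240]]);print(c)
# ball at 0.3
piv=np.array([.4918,.043])+.086*np.array([-.309,.951])+.006*np.array([.951,.309]);print(piv)
for th in(0,.1,.2,.3):
    a=np.radians(108)+th; bl=piv-.123*np.array([np.cos(a),np.sin(a)]);print(th,bl,(proj("side",[[*bl,.11]])-o)*6)
E
```

```text
0.097 [[427.36993924 473.30293162]]
0.108 [[427.71430096 451.17841754]]
0.12 [[428.09473068 426.69910978]]
0.13 [[428.41561161 406.02084657]]
0.15 [[429.06810273 363.88584003]]
ball rest, press rest top [[423.9139695  381.30869671]
 [449.62421528 431.71127635]
 [432.46853167 432.77700232]]
[0.3287253  0.78898718 0.85808286]
[0.470932 0.12664 ]
0 [0.50894109 0.00966005] [[424.09828089 381.26289793]]
0.1 [0.52042971 0.01403904] [[390.33501457 383.94079427]]
0.2 [0.53142377 0.0195431 ] [[357.04867695 388.92408682]]
0.3 [0.54181341 0.02611724] [[324.49400734 396.18773066]]
```

```bash
python3 - <<'E'
from h import *
a=ctrl.read_camera("top")[:,:,::-1];cv2.imwrite("pics/top3.png",a)
st()
cv2.imwrite("pics/c4.png",np.hstack([cv2.resize(a[200:330,160:320],(480,390)),cv2.resize(cv2.imread("pics/side3.png")[255:310,300:345],(319,390),interpolation=cv2.INTER_NEAREST)]))
E
```

```text
t 5.02 p [0.4997 0.0424 0.108 ] yaw_y 32.21 F [-0.3  -0.37  0.01] Ftool xy [-0.15 -0.45] w -0.0 gf 0.0
```

View pics/c4.png

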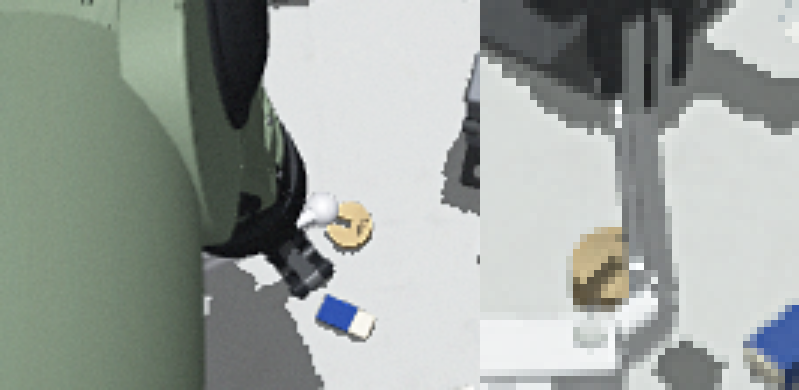

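```bash
python3 - <<'E'
from h import *
for o,px,p in(([270,190],[500,468],[.4383,.0255,.1128]),([250,200],[435,415],[.4997,.0424,.108])):
    o=np.array(o);uv=np.array(px)/6+o
    print("pred tip px",(proj("side",[[p[0],p[1],p[2]-.011]])[0]-o)*6,"seen",px)
    for z in(p[2]-.011,p[2]+.01,p[2]+.03): print(z,atz("side",[uv],z)[0]-p)
E
```

```text
pred tip px [486.66194444 521.09971955] seen [500, 468]
0.1018 [ 0.00051444 -0.02805745 -0.011     ]
0.12279999999999999 [-0.00254245 -0.00607832  0.01      ]
0.14279999999999998 [-0.00545377  0.01485418  0.03      ]
pred tip px [427.36993924 473.30293162] seen [435, 415]
0.097 [ 0.00432533 -0.0298293  -0.011     ]
0.118 [-0.00051159 -0.00840621  0.01      ]
0.138 [-0.00511819  0.01199673  0.03      ]
```

Emit:
apply_moves(
  motion=[
    [[-1,0,0,-1,0],[-1,0,0,0,2.8],[-1,0,-0.8,0,2.8],[-1,0,-0.8,0,2.8],[-1,0,-0.8,0,2.8],[-1,0,-0.8,0,2.8],[-1,0.3,-1,0,0],[-1,0,0,0,0],[-1,0,0,0,0]],
  ],
)

```text
t: 5.77
position: [0.4609, 0.0285, 0.1188]
ee_rot: [0.0, 0.586, 0.81, 0.0]
wrist_force: [-0.4, -0.5, 0.6]
gripper_width: -0.0
gripper_force: 0.0
```

Emit:
apply_moves(
  motion=[
    [[-1,0,0,1.1,0],[-1,0,0,1.1,0],[-1,0,0,1.1,0],[-1,0,0,1,0],[-1,0,0,0,0],[-1,0,0,0,0],[-1,0,0,0,0]],
  ],
)

```text
t: 6.35
position: [0.4616, 0.0285, 0.0757]
ee_rot: [0.0, 0.586, 0.81, 0.0]
wrist_force: [-0.1, 0.3, -0.0]
gripper_width: -0.0001
gripper_force: 0.0
```

```bash
python3 - <<'E'
from h import *
st([.4918,.043,.08])
p=ctrl.get_state()['position']
o=np.array([250,200])
cv2.imwrite("pics/side5.png",ctrl.read_camera("side")[:,:,::-1])
crop("pics/side5.png","pics/c5.png",250,200,130,110,6)
for dz in(-.011,.01,.02,.03): print(dz,(proj("side",[p+[0,0,dz]])-o)*6)
E
```

```text
t 6.35 p [0.4616 0.0285 0.0757] yaw_y 18.26 F [-0.1   0.33 -0.01] Ftool xy [0.35 0.01] w -0.0001 gf 0.0
to goal cm x,y,z [0.43 3.32] -0.43
-0.011 [[537.14260061 528.46559532]]
0.01 [[539.17823343 487.62826352]]
0.02 [[540.16397268 467.81419025]]
0.03 [[541.16049346 447.7574931 ]]
```

View pics/c5.png

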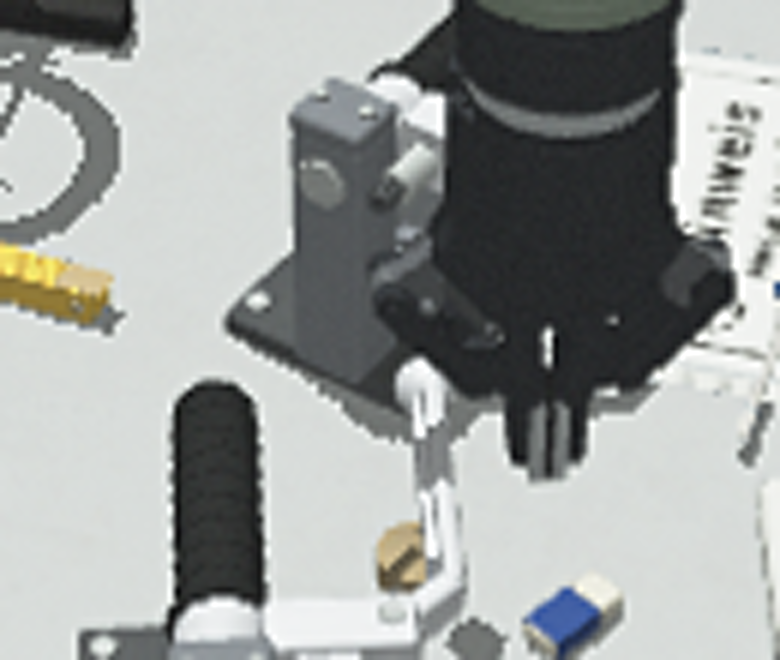

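Emit:
apply_moves(
  motion=[
    [[-1,0.4,0.5,0.4,0],[-1,0,0.5,0,0],[-1,0,0.4,0,0],[-1,0,0.2,0,0],[-1,0,0.2,0,0],[-1,0,0.2,0,0],[-1,0,0,0,0],[-1,0,0,0,0],[-1,0,0,0,0]],
  ],
)

```text
t: 7.15
position: [0.4783, 0.0385, 0.071]
ee_rot: [-0.0, 0.586, 0.81, -0.0]
wrist_force: [0.2, 0.1, 0.8]
gripper_width: -0.0002
gripper_force: 0.0
```

```bash
python3 -c "
from h import *
st([.4918,.043,.072])"
```

```text
t 7.15 p [0.4783 0.0385 0.071 ] yaw_y 18.25 F [0.18 0.13 0.79] Ftool xy [0.06 0.21] w -0.0002 gf 0.0
to goal cm x,y,z [0.   1.42] -0.1
```

Emit:
apply_moves(
  motion=[
    [[-1,-0.05,0.2,0,-1.4],[-1,-0.05,0.2,0,-1.4],[-1,-0.05,0.2,0,-1.4],[-1,-0.05,0.2,0,-1.4],[-1,0,0,0,0],[-1,0,0,0,0],[-1,0,0,0,0]],
  ],
)

```text
t: 7.73
position: [0.4865, 0.0393, 0.071]
ee_rot: [-0.0, 0.546, 0.838, -0.0]
wrist_force: [-1.1, -2.1, -0.6]
gripper_width: 0.0003
gripper_force: 0.9
```

```bash
python3 - <<'E'
from h import *
for _ in range(4): st(); a=ctrl.read_camera("side")
cv2.imwrite("pics/side6.png",a[:,:,::-1])
crop("pics/side6.png","pics/c6.png",250,200,130,110,6)
E
```

```text
t 7.73 p [0.4865 0.0393 0.071 ] yaw_y 23.84 F [-1.08 -2.06 -0.61] Ftool xy [-1.45 -1.82] w 0.0003 gf 0.936116641157696
t 7.78 p [0.4865 0.0394 0.071 ] yaw_y 23.84 F [-0.9  -1.15 -1.53] Ftool xy [-0.69 -1.28] w -0.0001 gf 0.929606365402833
t 7.83 p [0.4865 0.0394 0.071 ] yaw_y 23.85 F [-1.61 -1.94  0.57] Ftool xy [-1.13 -2.26] w 0.0001 gf 0.9346666612600529
t 7.88 p [0.4865 0.0394 0.071 ] yaw_y 23.85 F [-1.33 -1.02 -0.8 ] Ftool xy [-0.39 -1.62] w -0.0001 gf 0.9179502519123162
```

View pics/c6.png

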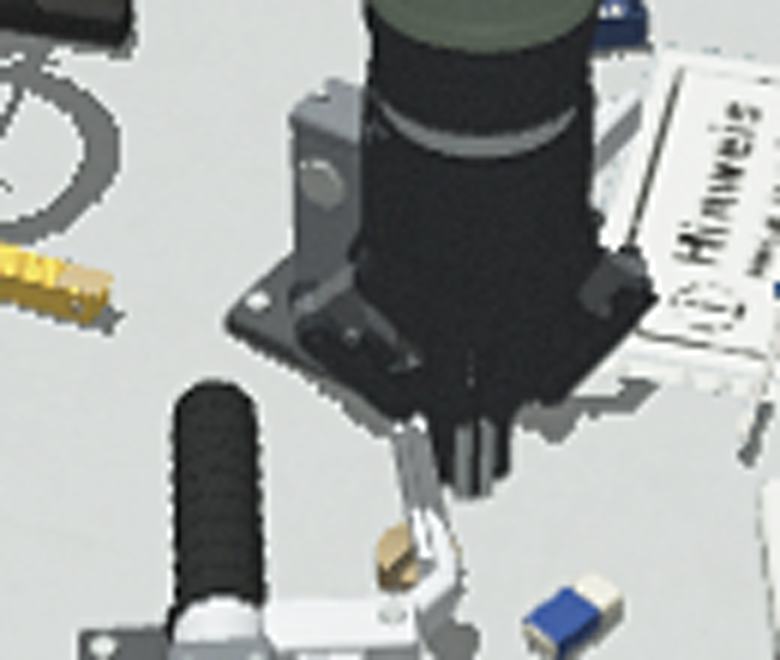

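Emit:
apply_moves(
  motion=[
    [[-1,-0.05,0.2,0,-1.4],[-1,-0.05,0.2,0,-1.4],[-1,-0.05,0.2,0,-1.4],[-1,-0.05,0.2,0,-1.4],[-1,-0.05,0.2,0,-1.4],[-1,-0.05,0.2,0,-1.4],[-1,-0.05,0.2,0,-1.4],[-1,0,0,0,0],[-1,0,0,0,0],[-1,0,0,0,0]],
  ],
)

```text
t: 8.77
position: [0.5006, 0.0429, 0.0711]
ee_rot: [-0.0, 0.472, 0.881, -0.0]
wrist_force: [-1.0, -5.2, 0.2]
gripper_width: 0.0001
gripper_force: 2.0
```

```bash
cat >> h.py <<'E'
def av(tag):
    for _ in range(4): st(); a=ctrl.read_camera("side")
    cv2.imwrite(f"pics/side{tag}.png",a[:,:,::-1]);crop(f"pics/side{tag}.png",f"pics/c{tag}.png",250,200,130,110,6)
E
python3 -c "
from h import *
av(7)"
```

```text
t 8.77 p [0.5006 0.0429 0.0711] yaw_y 33.65 F [-1.04 -5.17  0.19] Ftool xy [-3.73 -3.73] w 0.0001 gf 1.9639245637517888
t 8.82 p [0.5006 0.0428 0.0711] yaw_y 33.64 F [-1.38 -4.41 -0.94] Ftool xy [-2.9  -3.59] w 0.0001 gf 1.9713539216900244
t 8.87 p [0.5006 0.0429 0.071 ] yaw_y 33.65 F [-1.59 -4.42  0.3 ] Ftool xy [-2.79 -3.77] w -0.0001 gf 1.9675759128585923
t 8.92 p [0.5006 0.0429 0.0711] yaw_y 33.65 F [-2.33 -4.66 -0.63] Ftool xy [-2.59 -4.53] w -0.0001 gf 1.9698301916650962
```

Emit:
apply_moves(
  motion=[
    [[-1,-0.1,0,0,0],[-1,-0.1,0,0,0],[-1,-0.1,0,0,0],[-1,0,0,0,0],[-1,0,0,0,0],[-1,0,0,0,0]],
  ],
)

```text
t: 9.47
position: [0.5022, 0.0408, 0.071]
ee_rot: [-0.0, 0.472, 0.882, 0.0]
wrist_force: [-2.3, 0.2, -1.4]
gripper_width: 0.0002
gripper_force: 1.3
```

```bash
cat >> h.py <<'E'
def fm(n=6):
    L=[]
    for _ in range(n):
        s=ctrl.get_state();L.append(np.r_[s['wrist_force'],s['torque']]);ctrl.read_camera("side")
    st();print("mean F,M",np.mean(L,0).round(2))
E
python3 -c "
from h import *
fm()"
```

```text
t 9.77 p [0.5023 0.0405 0.0711] yaw_y 33.66 F [-2.72 -0.   -0.63] Ftool xy [ 1.5  -2.27] w 0.0002 gf 1.2355824743644916
mean F,M [-2.97  0.13 -0.33  0.04  0.59  0.01]
```

Emit:
apply_moves(
  motion=[
    [[-1,0,0.15,0,-0.8],[-1,0,0.15,0,-0.8],[-1,0,0.1,0,0],[-1,0,0,0,0],[-1,0,0,0,0]],
  ],
)

```text
t: 10.18
position: [0.5063, 0.0417, 0.0712]
ee_rot: [0.001, 0.46, 0.888, -0.001]
wrist_force: [-2.4, -5.8, -0.5]
gripper_width: -0.0001
gripper_force: 2.2
```

```bash
python3 -c "
from h import *
fm()"
```

```text
t 10.48 p [0.5062 0.0417 0.0712] yaw_y 35.21 F [-1.59 -5.22 -1.06] Ftool xy [-3.35 -4.31] w -0.0001 gf 2.1767641603946686
mean F,M [-1.71 -5.06 -1.07 -0.98  0.39 -0.06]
```

Emit:
apply_moves(
  motion=[
    [[-1,-0.1,0.1,0,0],[-1,-0.05,0.1,0,0],[-1,0,0,0,0],[-1,0,0,0,0]],
  ],
)

```text
t: 10.82
position: [0.5075, 0.0422, 0.0711]
ee_rot: [-0.0, 0.46, 0.888, -0.001]
wrist_force: [-4.5, -4.9, 1.9]
gripper_width: -0.0
gripper_force: 3.2
```

```bash
python3 -c "
from h import *
fm()"
```

```text
t 11.12 p [0.5076 0.0422 0.0711] yaw_y 35.24 F [-4.53 -4.26  1.27] Ftool xy [-0.86 -6.15] w 0.0 gf 3.218778669834137
mean F,M [-4.62 -4.36  1.98 -0.83  0.9  -0.  ]
```

Emit:
apply_moves(
  motion=[
    [[-1,0,0.1,0,0],[-1,0,0.1,0,0],[-1,0,0,0,0],[-1,0,0,0,0]],
  ],
)

```text
t: 11.45
position: [0.5079, 0.0423, 0.0711]
ee_rot: [-0.001, 0.46, 0.888, -0.002]
wrist_force: [-9.0, -7.5, 4.8]
gripper_width: 0.0
gripper_force: 5.6
```

```bash
python3 -c "
from h import *
fm()"
```

```text
t 11.75 p [0.5079 0.0423 0.071 ] yaw_y 35.21 F [-7.92 -6.99  5.59] Ftool xy [ -1.14 -10.51] w 0.0001 gf 5.577143132686615
mean F,M [-8.35 -7.52  5.04 -1.42  1.53 -0.05]
```

Emit:
apply_moves(
  motion=[
    [[-1,0.06,-0.4,0,1.7],[-1,0.06,-0.3,0,1.7],[-1,0.06,-0.3,0,1.7],[-1,0.06,-0.3,0,1.7],[-1,0.06,-0.3,0,1.7],[-1,0.06,-0.3,0,1.7],[-1,0.06,-0.3,0,1.7],[-1,0.06,-0.3,0,1.7],[-1,0.06,-0.4,0,1.7],[-1,0.06,-0.4,0,1.7]],
  ],
)

```text
t: 12.58
position: [0.4792, 0.0348, 0.0715]
ee_rot: [0.0, 0.586, 0.81, 0.002]
wrist_force: [-0.0, -0.3, 0.3]
gripper_width: -0.0002
gripper_force: 0.0
```

Emit:
apply_moves(
  motion=[
    [[-1,0,-0.5,0,0],[-1,0,-0.5,0,0],[-1,0,0,0,0],[-1,0,0,0,0],[-1,0,0,0,0],[-1,0,0,0,0]],
  ],
)

```text
t: 13.08
position: [0.4688, 0.0309, 0.0712]
ee_rot: [0.0, 0.586, 0.81, 0.0]
wrist_force: [-0.0, -1.3, -0.1]
gripper_width: -0.0002
gripper_force: 0.0
```

```bash
python3 - <<'E'
from h import *
fm(3);st([.4783,.0385,.071])
a=ctrl.read_camera("side");cv2.imwrite("pics/side9.png",a[:,:,::-1])
b=cv2.imread("pics/side5.png");o=cv2.imread("pics/side0.png")
# compare blade patch (rest): crop px (400..460,500..590) -> full
sl=np.s_[285:299,312:332]
for n,i in(("0",o),("5",b),("pressed",cv2.imread("pics/side7.png"))): print(n,np.abs(a[:,:,::-1][sl].astype(int)-i[sl]).mean())
E
```

```text
t 13.23 p [0.4686 0.0309 0.0711] yaw_y 18.26 F [ 0.37  0.76 -0.34] Ftool xy [0.61 0.59] w 0.0002 gf 0.0
mean F,M [-0.12 -0.49  0.14 -0.02 -0.01  0.01]
t 13.23 p [0.4686 0.0309 0.0711] yaw_y 18.26 F [ 0.37  0.76 -0.34] Ftool xy [0.61 0.59] w 0.0002 gf 0.0
to goal cm x,y,z [0.42 1.16] 0.01
0 0.8488095238095238
5 0.6964285714285714
pressed 39.76547619047619
```

Emit:
apply_moves(
  motion=[
    [[-1,0.2,0.6,0,0],[-1,0.2,0.5,0,0],[-1,0,0,0,0],[-1,0,0,0,0]],
  ],
)

```text
t: 13.62
position: [0.478, 0.0383, 0.071]
ee_rot: [0.0, 0.586, 0.811, 0.0]
wrist_force: [-0.9, -0.2, -0.3]
gripper_width: -0.0001
gripper_force: 0.0
```

Emit:
apply_moves(
  motion=[
    [[-1,-0.08,0.28,0,-1.7],[-1,-0.08,0.28,0,-1.7],[-1,-0.08,0.28,0,-1.7],[-1,-0.08,0.28,0,-1.7],[-1,-0.08,0.28,0,-1.7],[-1,-0.08,0.28,0,-1.7],[-1,-0.08,0.28,0,-1.7],[-1,-0.08,0.28,0,-1.7],[-1,-0.08,0.28,0,-1.7],[-1,-0.08,0.28,0,-1.7]],
  ],
)

```text
t: 14.45
position: [0.5051, 0.0415, 0.0707]
ee_rot: [-0.0, 0.46, 0.888, -0.002]
wrist_force: [-2.0, -5.9, -0.2]
gripper_width: 0.0002
gripper_force: 2.2
```

Emit:
apply_moves(
  motion=[
    [[-1,0,0,0,0],[-1,0,0,0,0],[-1,0,0,0,0]],
  ],
)

```text
t: 14.7
position: [0.5051, 0.0417, 0.0707]
ee_rot: [-0.0, 0.46, 0.888, -0.002]
wrist_force: [-2.6, -4.9, 0.2]
gripper_width: -0.0001
gripper_force: 2.2
```

```bash
python3 -c "
from h import *
fm();st([.5079,.0423,.071])"
```

```text
t 15.0 p [0.505  0.0418 0.0707] yaw_y 35.16 F [-1.97 -5.8  -0.38] Ftool xy [-3.6  -4.95] w 0.0 gf 2.1541931480169296
mean F,M [-1.95 -4.93 -0.15 -0.98  0.34 -0.06]
t 15.0 p [0.505  0.0418 0.0707] yaw_y 35.16 F [-1.97 -5.8  -0.38] Ftool xy [-3.6  -4.95] w 0.0 gf 2.1541931480169296
to goal cm x,y,z [-0.12  0.27] -0.03
```

Emit:
apply_moves(
  motion=[
    [[-1,-0.1,0.1,0,0],[-1,-0.05,0.1,0,0],[-1,0,0.1,0,0],[-1,0,0.1,0,0],[-1,0,0,0,0],[-1,0,0,0,0],[-1,0,0,0,0]],
  ],
)

```text
t: 15.58
position: [0.5075, 0.0426, 0.0706]
ee_rot: [-0.001, 0.46, 0.888, -0.003]
wrist_force: [-7.3, -6.6, 3.1]
gripper_width: 0.0001
gripper_force: 5.3
```

```bash
python3 -c "
from h import *
fm();st([.5079,.0423,.071])"
```

```text
t 15.88 p [0.5075 0.0426 0.0706] yaw_y 35.18 F [-7.52 -7.41  3.06] Ftool xy [ -1.73 -10.42] w 0.0 gf 5.241837054491043
mean F,M [-7.71 -7.64  3.92 -1.41  1.38 -0.  ]
t 15.88 p [0.5075 0.0426 0.0706] yaw_y 35.18 F [-7.52 -7.41  3.06] Ftool xy [ -1.73 -10.42] w 0.0 gf 5.241837054491043
to goal cm x,y,z [-0.04  0.01] -0.04
```

```bash
python3 -c "
from h import *
print(ctrl.finish_job());st()"
```

```text
the job is handed in; nothing more can be done
None
the job is handed in; nothing more can be done
```

I pressed the long lever to its stop, let it spring all the way back (the picture matched its rest position), then pressed it to the stop again. I handed the job in while holding it there with about 10.5 N. An earlier first try passed over the blade without moving it, because the closed fingertips sat about 25 mm higher than described. The other items were not re-checked by camera at the end.

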